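Bring the pink dish to the reading position

TASK

Push the blue pad of the reader shuttle that carries the pink dish all the way back to its end stop, without forcing it there, then let go, so that the shuttle springs back part of the way and is caught by its stop pin at the reading position under the glass grid. Leave the other shuttle at home, do not lift either dish out of its tray, and leave the things around the reader alone.

Things in the scene. Friction and masses are not known exactly. Their poses are not given: they have to be found in the camera images.
- dish_pink: petri dish with pink medium and a round white label on its lid, 100 mm across, 26 mm tall, lying loose in the tray of one of the two shuttles (left or right varies). Origin at the centre of its underside
- dish_clear: clear/whitish petri dish, same size, lying loose in the tray of the other shuttle. Origin at the centre of its underside
- reader: dish reader, fixed: white base 320 (x) x 310 (y) x 10 mm with two lanes 130 mm apart; origin at the centre of its underside. x: the way shuttles are pushed (away from the robot, within 0.3 rad), y left, z up. At the outer sides, 125 mm left and right of the origin, dark catch housings with red-capped stop pins, 80 mm above the bench (90 mm when lifted)
- grid (a point): centre of the glass counting grid in its dark frame, 132 (x) x 304 (y) mm, that stands on posts over the rear of both lanes; the point is on its top, 73 mm above the bench. Axes as the reader's. The red crosses on it mark the reading positions
- left_pad (a point): centre of the front face (towards the robot) of the left shuttle's blue push pad, moving with the shuttle. The pad is 74 mm wide, 10 mm thick, stands from 14 to 60 mm above the bench and is backed by a slope; this point is 40 mm above the bench, 130 mm in front of the tray's centre. Axes as the reader's; push on it along +x
- left_tray (a point): centre of the left shuttle's tray floor, 15 mm above the bench, moving with the shuttle; the tray is 110 x 108 mm with a 9 mm rim round the dish
- shuttle_left (a joint): travel of the left shuttle (m) along the reader's +x: 0 home, 0.090 at the rear end stop, 0.060 caught by the stop pin (reading position, dish under the red cross). A spring drives it home with 2.4 N (home) to 6 N (end stop), damped 30 N per m/s; the pin adds up to 1 N. Let go, it returns within 1 s; let go short of about 0.065 it is not caught and goes home
- pin_left (a joint): height of the left sprung stop pin in m: 0 down, about 0.010 when lifted by the shuttle's tooth as it passes (travel 0.03 to 0.06), and drops back to 0 behind the tooth. Works by itself; need not be touched
- right_pad (a point): centre of the front face (towards the robot) of the right shuttle's blue push pad, moving with the shuttle. The pad is 74 mm wide, 10 mm thick, stands from 14 to 60 mm above the bench and is backed by a slope; this point is 40 mm above the bench, 130 mm in front of the tray's centre. Axes as the reader's; push on it along +x
- right_tray (a point): centre of the right shuttle's tray floor, 15 mm above the bench, moving with the shuttle; the tray is 110 x 108 mm with a 9 mm rim round the dish
- shuttle_right (a joint): travel of the right shuttle (m) along the reader's +x: 0 home, 0.090 at the rear end stop, 0.060 caught by the stop pin (reading position, dish under the red cross). A spring drives it home with 2.4 N (home) to 6 N (end stop), damped 30 N per m/s; the pin adds up to 1 N. Let go, it returns within 1 s; let go short of about 0.065 it is not caught and goes home
- pin_right (a joint): height of the right sprung stop pin in m: 0 down, about 0.010 when lifted by the shuttle's tooth as it passes (travel 0.03 to 0.06), and drops back to 0 behind the tooth. Works by itself; need not be touched
- amber_bottle: amber bottle with a black cap, 68 x 67 x 118 mm, on the bench to the right of the reader; bystander, leave alone. Origin at the centre of its underside
- pot: small white sample pot, 37 mm across, 42 mm tall, to the right of the reader; bystander, leave alone. Origin at the centre of its underside
- dish_bundle_03: stack of three pink dishes, 102 mm across, 78 mm tall, to the left; bystander, leave alone. Origin at the centre of its underside
- bench_timer: white bench timer with a red knob, 62 x 62 x 38 mm, far right; bystander, leave alone. Origin at the centre of its underside

How it is judged (in metres and radians):
On the way, in this order (a step that is already met when the one before it is completed fails the run):
1. the shuttle with the pink dish is pushed back to its end stop (within 10 mm) (((y of dish_pink in the frame of reader above 0 m and value of joint shuttle_left above 0.08 m) or (y of dish_pink in the frame of reader below 0 m and value of joint shuttle_right above 0.08 m))), for 0.05 s.
2. it has returned and is caught by its stop pin (((y of dish_pink in the frame of reader above 0 m and value of joint shuttle_left between 0.055 and 0.065 m and value of joint pin_left below 0.004 m and value of joint shuttle_right below 0.006 m and distance between dish_pink and left_tray below 0.007 m and distance between dish_clear and right_tray below 0.007 m) or (y of dish_pink in the frame of reader below 0 m and value of joint shuttle_right between 0.055 and 0.065 m and value of joint pin_right below 0.004 m and value of joint shuttle_left below 0.006 m and distance between dish_pink and right_tray below 0.007 m and distance between dish_clear and left_tray below 0.007 m))), for 0.2 s.
At the end, for the whole second after the job is handed in: The shuttle with the pink dish rests at 60 mm travel (within 5 mm) with its stop pin down (under 4 mm), the other shuttle is home (within 6 mm), each dish sits in its own tray (within 7 mm of its centre), and the pink dish is at rest (((y of dish_pink in the frame of reader above 0 m and value of joint shuttle_left between 0.055 and 0.065 m and value of joint pin_left below 0.004 m and value of joint shuttle_right below 0.006 m and distance between dish_pink and left_tray below 0.007 m and distance between dish_clear and right_tray below 0.007 m) or (y of dish_pink in the frame of reader below 0 m and value of joint shuttle_right between 0.055 and 0.065 m and value of joint pin_right below 0.004 m and value of joint shuttle_left below 0.006 m and distance between dish_pink and right_tray below 0.007 m and distance between dish_clear and left_tray below 0.007 m)) and linear speed of dish_pink below 0.02 m/s); the robot touches nothing.
It fails at once if the fingers press on the reader or its shuttles with more than 45 N (contact force between the fingers and reader above 45 N).
It fails at once if the shuttle that carries the clear dish is moved by more than 12 mm ((y of dish_pink in the frame of reader below 0 m and value of joint shuttle_left above 0.012 m) or (y of dish_pink in the frame of reader above 0 m and value of joint shuttle_right above 0.012 m)).
It fails at once if a dish is lifted out of its tray (z of any of dish_pink, dish_clear in the frame of reader above 0.03 m).
It fails at once if something standing around the reader is pushed more than 20 mm or knocked over (distance of any of amber_bottle, pot, dish_bundle_03, bench_timer from where it was at the start of the episode above 0.02 m or angle between any of amber_bottle, pot, dish_bundle_03, bench_timer's own z axis and vertical above 0.3 rad).
It also fails if it takes over 34 s, if anything falls off the work surface, if the arm or the gripper's body presses on something with over 40 N, if the wrist force passes 120 N, or if a joint passes its speed limit or range.

ROBOT

A 6-joint arm with a two-finger parallel gripper is mounted at the origin on a cart in front of the work surface, level with it; the furniture and walls round the work are solid. World frame = base frame: x ahead of the robot, y to its left, z up, the work surface at z = 0. Lengths are in m, angles in degrees, forces in N, time in s.
With the tool pointing down it reaches from about 0.25 to 0.775 m from the base axis. Payload 4 kg.
Tool frame: the origin (TCP) lies at the very end of the fingers, on their centre line; the grasp point (between the pads) lies 19 mm behind it (r.tcp_to_grasp is the distance from the TCP to the grasp point, in m); z points along the fingers, y is the direction in which the jaws open and shut (so a half turn about z gives the same grasp; the last joint's range is limited). The gripper opens to 94 mm and grips with 3 to 60 N. Pads are 16 mm wide; open, the fingers measure 119 mm over their backs; the gripper's body (75 mm by 177 mm) begins 78 mm behind the grasp point.
Start: joints at [-5.907, 4.996, 78.535, -0, 96.463, -5.907], TCP at [0.55, -0, 0.206] pointing down, gripper open.
Joint ranges: [-177.83, 177.83], [-43.37, 116.18], [15.69, 146.23], [-61.86, 241.86], [9.47, 152.12], [-147.06, 147.06]. Speed limits (degrees/s): [159.86, 159.86, 180, 180, 180, 180].

INTERFACE

Orientations are given as a 3x3 rotation matrix whose columns are the frame's x, y, z axes.
In Python, from rig import monitor, optics, r gives the robot as it stands.
- The arm moves only by the tool arm_command, never from a script. Its argument "plan" is a list that holds one entry, the list of rows, each a list of 6 numbers: the shift along the tool's x, y, z as a fraction of full scale, then the turn, a rotation vector about the tool's x, y, z as a fraction of full scale. A call has 1 to 10 rows; each row shifts and turns the commanded pose from where the row before left it, along the tool's axes as they then stand; what a row does not reach is not made up. Full scale, the value 1, is 0.12 m for a shift and 45 degrees for a turn. A row lasts 1/10 s, in which the tool goes at most 50 mm and 8.59 degrees, less where a joint would pass 70% of its speed; a pose out of reach is approached as far as the arm can. A call with a number of a shift or a turn outside -1 to 1 is refused whole. A call with a gripper value outside its range is refused whole. "grip" is the opening, from 0 (shut) to 1 (fully open), set as the call begins (left out, the last holds). The fingers move at their own pace and stop on an object; "squeeze" is the grip in N (left out, the last holds). Time passes only in rows, so rows that do not move let the fingers close. It gives the time, the measured TCP pose, the force and the opening at its end, in the units of the state.
- monitor.get_state(): the state, without advancing time (a new reading comes with each control period).
- optics.get_image(name): name is "scene" or "side" or "wrist"; returns a dict with "image" (420x560x3 uint8, red, green, blue), "mtx" (3x3 intrinsics, pixels), "R" (3x3) and "t" (3): a world point X has camera coordinates R X + t; the wrist camera has in their place "tool_from_camera" (4x4, takes a point from camera to tool coordinates, whose origin is the TCP and whose axes are the flange's). Camera axes: x right, y down, z forward; pixel columns grow to the right and rows downward; lengths in m; the calibration is good to about 2 mm. The wrist camera is an equidistant fisheye: a pixel r from the principal point sees the ray r / f radians off the axis. A picture is of the moment at which its call begins: read the wrist's pose just before it. There is no depth.
- r.finish_job(): hands the job in, once; it reports no verdict.
The state is a dict: "time": time; "qpos": joint angles; "joint_vel": joint speeds; "joint_efforts": joint torques, N m; "tool_pos": TCP position; "eef_rot": TCP orientation; "contact_force": force on the tool from outside, world axes, zero at the start; "torque": the same for the moment, N m; "opening": finger opening in m.
Only numpy, scipy, OpenCV 4.12 (cv2) and the standard library are available. Lean on these libraries where they do the work, as an engineer would, in place of code of your own. Each camera call takes 0.05 s, during which the arm holds its last target.

## Working session

There is one attempt and no reset: what is moved stays moved. The work goes in short steps, Python scripts to look and compute and a tool call to move; the robot and the scene stay as the last step left them, time stands still between calls to the robot, and variables do not carry over. Pictures are saved under pics/ and viewed, and the job is handed in when it is done.

Besides the shell and the picture viewer there is one more tool, called after "Emit:" as name(argument=value, ...) on one line, values as JSON. arm_command: Moves the arm, as the interface text tells. Shift numbers are shares of 0.12 m and turn numbers shares of 45 degrees, none past 1 either way. Its arguments: {"type":"object","properties":{"plan":{"type":"array","items":{"type":"array","items":{"type":"array","items":{"type":"number"}}}},"grip":{"type":"number"},"squeeze":{"type":"number"}},"required":["plan"]}

```bash
mkdir -p pics; ls; python3 - <<'E'
from rig import monitor, optics, r
import cv2, numpy as np, pickle
s=monitor.get_state(); print({k:np.round(v,3).tolist() for k,v in s.items()})
D={}
for n in ("scene","side"):
    d=optics.get_image(n); D[n]=d
    cv2.imwrite(f"pics/{n}0.png",d["image"][:,:,::-1])
    print(n,np.round(d["mtx"],1).tolist(),np.round(d["R"],3).tolist(),np.round(d["t"],3).tolist())
pickle.dump(D,open("d0.pkl","wb"))
E
```

```text
pics
{'time': 0.0, 'qpos': [-5.908, 5.04, 78.623, -0.001, 96.461, -5.907], 'joint_vel': [-0.013, 0.147, -0.045, 0.016, 0.021, -0.038], 'joint_efforts': [0.001, -34.018, -30.242, 0.072, 0.033, -0.0], 'tool_pos': [0.549, 0.0, 0.204], 'eef_rot': [[0.0, 1.0, -0.002], [1.0, -0.0, 0.0], [0.0, -0.002, -1.0]], 'contact_force': [1.053, 0.455, -0.392], 'torque': [-0.017, -0.038, 0.015], 'opening': 0.095}
scene [[412.2, 0.0, 270.6], [0.0, 412.2, 210.7], [0.0, 0.0, 1.0]] [[-0.784, -0.621, -0.012], [-0.341, 0.446, -0.828], [0.52, -0.645, -0.561]] [0.383, 0.309, 1.146]
side [[408.8, 0.0, 278.0], [0.0, 408.8, 209.7], [0.0, 0.0, 1.0]] [[0.975, -0.221, -0.021], [-0.165, -0.659, -0.734], [0.149, 0.719, -0.679]] [-0.564, 0.095, 1.188]
```

View pics/scene0.png

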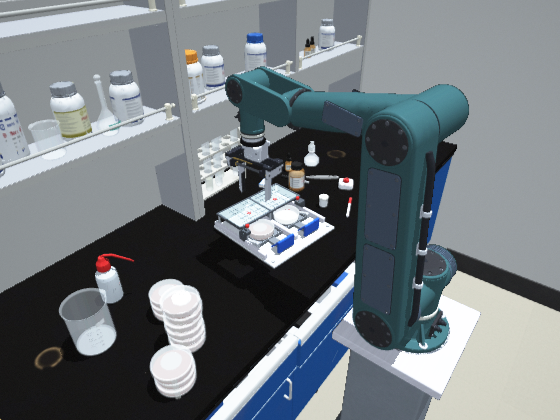

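View pics/side0.png

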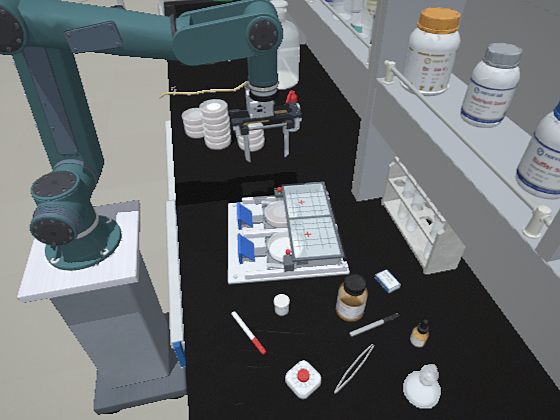

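The reader is near the middle of both images, and its two blue pads are at about (245,214) and (246,247) in the side view. The left-lane dish, the far one in the side view, looks pink. I'll zoom in and measure.

```bash
python3 - <<'E'
import cv2, numpy as np, pickle
from rig import monitor, optics, r
s=monitor.get_state(); 
D=pickle.load(open("d0.pkl","rb"))
D["wrist"]=optics.get_image("wrist"); D["state"]=s; pickle.dump(D,open("d0.pkl","wb"))
d=D["wrist"]; print(d["mtx"],d["tool_from_camera"])
cv2.imwrite("pics/wrist0.png",d["image"][:,:,::-1])
for n,(x,y,w,h) in {"scene":(205,170,140,105),"side":(220,170,140,120)}.items():
    c=D[n]["image"][y:y+h,x:x+w,::-1]; cv2.imwrite(f"pics/{n}0z.png",cv2.resize(c,None,fx=5,fy=5,interpolation=cv2.INTER_CUBIC))
    im=cv2.cvtColor(D[n]["image"],cv2.COLOR_RGB2HSV)
    m=cv2.inRange(im,(105,150,60),(125,255,255)); 
    for k in cv2.findContours(m,cv2.RETR_EXTERNAL,cv2.CHAIN_APPROX_SIMPLE)[0]:
        if cv2.contourArea(k)>40: print(n,cv2.boundingRect(k),cv2.contourArea(k))
E
```

```text
[[325.1922621    0.         279.6929951 ]
 [  0.         325.1922621  207.17058849]
 [  0.           0.           1.        ]] [[-1.32777238e-04 -9.61758495e-01 -2.73898851e-01  8.14724892e-02]
 [ 9.99999821e-01 -2.87420483e-04  5.24470534e-04  7.64950266e-04]
 [-5.83138131e-04 -2.73898732e-01  9.61758361e-01 -1.79553398e-01]
 [ 0.00000000e+00  0.00000000e+00  0.00000000e+00  1.00000000e+00]]
scene (205, 401, 18, 19) 44.5
scene (233, 288, 121, 132) 4692.5
scene (332, 272, 15, 15) 68.5
scene (272, 234, 22, 19) 162.0
scene (298, 218, 21, 18) 135.0
scene (427, 157, 25, 86) 525.0
scene (247, 33, 16, 10) 120.0
side (174, 342, 12, 25) 140.5
side (238, 234, 17, 30) 275.5
side (236, 202, 17, 27) 216.0
side (554, 102, 6, 18) 50.0
```

View pics/wrist0.png

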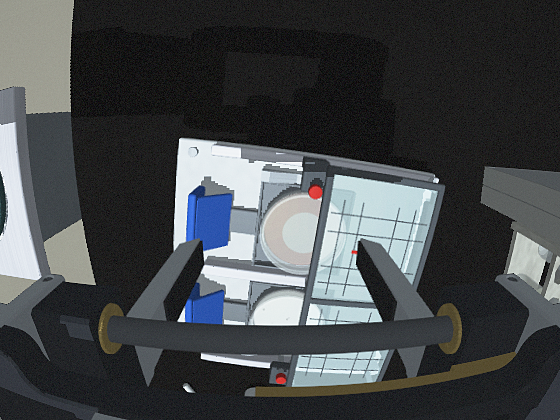

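View pics/scene0z.png

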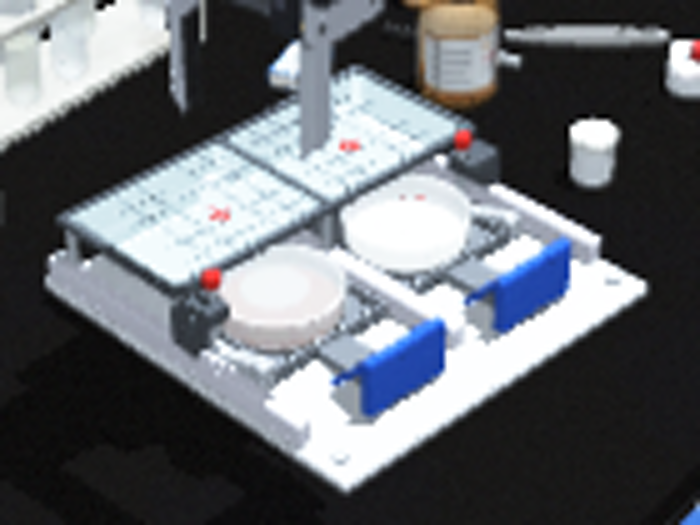

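View pics/side0z.png

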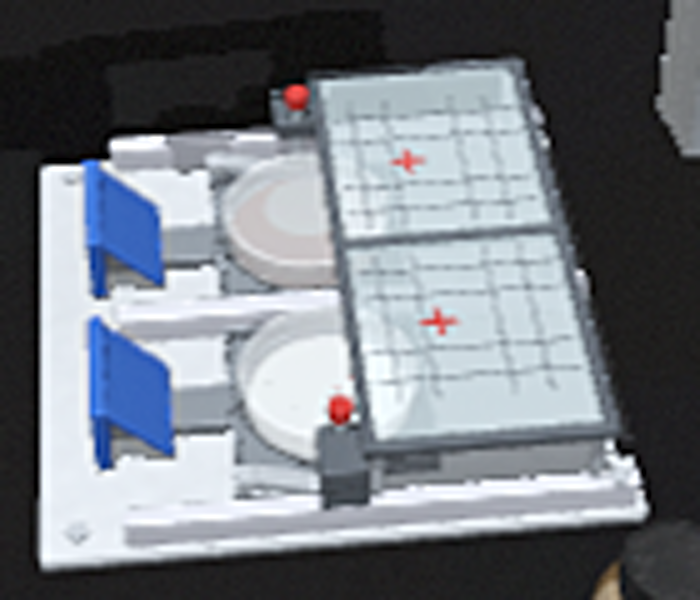

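The pink dish is in the left lane. In the zooms the left red cross is at (219,214) in scene and (408,160) in side, with the red caps and pad face corners also clear. I'll triangulate them.

```bash
cat > h.py <<'E'
import cv2, numpy as np, pickle
OFF={"scene":(205,170),"side":(220,170)}
def px(n,z): return (np.array(z,float)+.5)/5-.5+OFF[n]
def ray(d,p):
    v=np.linalg.inv(d["mtx"])@[p[0],p[1],1]; return -d["R"].T@d["t"], d["R"].T@v
def plane(d,p,z):
    o,v=ray(d,p); return o+v*(z-o[2])/v[2]
def wplane(d,s,p,z):
    K=d["mtx"]; q=(np.array(p)-[K[0,2],K[1,2]])/K[0,0]; a=np.linalg.norm(q)
    v=np.r_[q/a*np.sin(a),np.cos(a)] if a>0 else np.array([0,0,1.])
    T=d["tool_from_camera"]; Rw=np.array(s["eef_rot"]); o=Rw@T[:3,3]+s["tool_pos"]; v=Rw@T[:3,:3]@v
    return o+v*(z-o[2])/v[2]
def tri(D,ps,pd):
    P=[D[n]["mtx"]@np.c_[D[n]["R"],D[n]["t"]] for n in ("scene","side")]
    X=cv2.triangulatePoints(*P,np.array(ps,float),np.array(pd,float)); return (X[:3]/X[3]).ravel()
E
python3 - <<'E'
from h import *
D=pickle.load(open("d0.pkl","rb")); np.set_printoptions(precision=4,suppress=True)
F={"crossL":((219,214),(408,160)),"crossR":((349,146),(438,322)),"capL":((212,278),(297,97)),"capR":((463,139),(340,409)),
"padL_tl?":((366,370),(91,162)),"base_nearL":((347,490),(40,166)),"base_nearR":((645,288),(40,568))}
for k,(a,b) in F.items(): print(k,tri(D,px("scene",a),px("side",b)))
for z in [(366,370),(445,322)]: print("padL top",plane(D["scene"],px("scene",z),.06))
for z in [(368,418),(445,375)]: print("padL bot",plane(D["scene"],px("scene",z),.014))
for z in [(497,288),(571,240)]: print("padR top",plane(D["scene"],px("scene",z),.06))
d,s=D["wrist"],D["state"]
for z in [(197,186),(190,193)]: print("w padL top",wplane(d,s,z,.06))
print("w cross",wplane(d,s,(355,252),.073),"capL",wplane(d,s,(316,191),.08),"label L",wplane(d,s,(297,234),.041), "base corner",wplane(d,s,(180,139),.01))
E
```

```text
crossL [ 0.6359 -0.0596  0.0722]
crossR [ 0.618  -0.1884  0.0713]
capL [0.5847 0.0066 0.0767]
capR [ 0.5509 -0.241   0.077 ]
padL_tl? [0.4568 0.0016 0.0562]
base_nearL [0.4284 0.0594 0.0085]
base_nearR [ 0.3895 -0.2484  0.0057]
padL top [0.4533 0.0054 0.06  ]
padL top [ 0.4426 -0.0678  0.06  ]
padL bot [ 0.4562 -0.0004  0.014 ]
padL bot [ 0.4422 -0.0688  0.014 ]
padR top [ 0.4367 -0.1208  0.06  ]
padR top [ 0.4277 -0.2001  0.06  ]
w padL top [0.4641 0.0122 0.06  ]
w padL top [0.4559 0.0047 0.06  ]
w cross [ 0.6301 -0.0565  0.073 ] capL [0.5852 0.0112 0.08  ] label L [ 0.5696 -0.0476  0.041 ] base corner [0.4324 0.0587 0.01  ]
```

```bash
python3 - <<'E'
import cv2,pickle
D=pickle.load(open("d0.pkl","rb"));c=D["wrist"]["image"][130:290,170:330,::-1]
cv2.imwrite("pics/wz.png",cv2.resize(c,(640,640),interpolation=cv2.INTER_CUBIC))
E
```

```text
(no output)
```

View pics/wz.png

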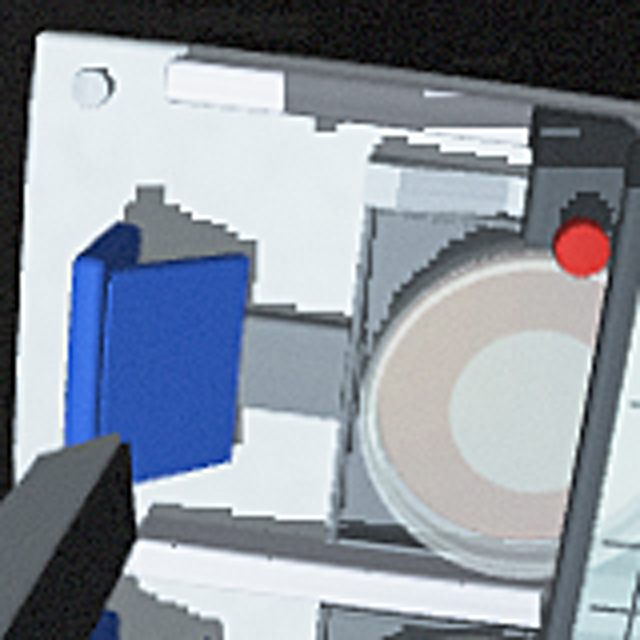

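The left lane carries pink, the reader yaw is about -0.135 rad (-7.7°), and the left pad face is centred near (0.448, -0.033). I'll close the fingers, move to about 60 mm in front of the pad and align.

Emit:
arm_command(plan=[[[-0.054,-0.335,0,0,0,0],[-0.054,-0.335,0,0,0,0],[-0.054,-0.335,0,0,0,0],[-0.054,-0.335,0,0,0,0],[0,0,0,0,0,0.171],[0,0,0,0,0,0],[0,0,0,0,0,0],[0,0,0,0,0,0]]], grip=0, squeeze=30)

```text
time: 0.95
tool_pos: [0.3897, -0.0259, 0.2053]
eef_rot: [[0.132, 0.991, -0.0], [0.991, -0.132, 0.0], [0.0, -0.0, -1.0]]
contact_force: [0.6, -0.1, 0.5]
opening: 0.0336
```

Now straight down to z≈0.035.

Emit:
arm_command(plan=[[[0,0,0.35,0,0,0],[0,0,0.35,0,0,0],[0,0,0.35,0,0,0],[0,0,0.35,0,0,0],[0,0,0,0,0,0],[0,0,0,0,0,0],[0,0,0,0,0,0],[0,0,0,0,0,0]]])

```text
time: 1.75
tool_pos: [0.3916, -0.0264, 0.0402]
eef_rot: [[0.134, 0.991, 0.005], [0.991, -0.134, -0.001], [-0.0, 0.005, -1.0]]
contact_force: [0.4, -0.9, 0.9]
opening: 0.0008
```

```bash
python3 - <<'E'
import cv2
from rig import monitor, optics
a=optics.get_image("side")["image"][150:290,200:380,::-1]
b=optics.get_image("scene")["image"][150:290,200:380,::-1]
cv2.imwrite("pics/c1.png",cv2.resize(cv2.vconcat([a,b]),None,fx=2.1,fy=2.1,interpolation=cv2.INTER_CUBIC))
E
```

```text
(no output)
```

View pics/c1.png

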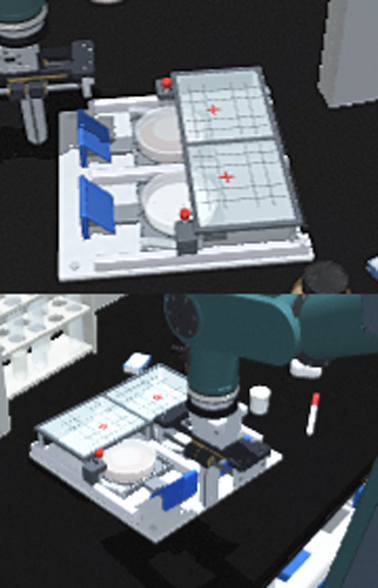

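The closed fingers stand clear in front of the left pad (side crop: fingers at about (38,130), pad at about (90,135)). I'll close most of the gap.

Emit:
arm_command(plan=[[[0,0.1,0.03,0,0,0],[0,0.1,0,0,0,0],[0,0.08,0,0,0,0],[0,0,0,0,0,0],[0,0,0,0,0,0],[0,0,0,0,0,0]]])

```text
time: 2.45
tool_pos: [0.4222, -0.0304, 0.0338]
eef_rot: [[0.134, 0.991, -0.001], [0.991, -0.134, 0.0], [0.0, -0.001, -1.0]]
contact_force: [-0.8, 0.0, -0.3]
opening: 0.0004
```

Emit:
arm_command(plan=[[[0,0.04,0,0,0,0],[0,0.04,0,0,0,0],[0,0.04,0,0,0,0],[0,0,0,0,0,0],[0,0,0,0,0,0]]])

```text
time: 2.95
tool_pos: [0.4365, -0.0323, 0.0338]
eef_rot: [[0.134, 0.991, -0.001], [0.991, -0.134, 0.0], [0.0, -0.001, -1.0]]
contact_force: [-3.1, 0.9, 1.2]
opening: 0.0003
```

```bash
python3 - <<'E'
import cv2
from rig import monitor, optics
s=monitor.get_state(); print(s["time"],s["tool_pos"],s["contact_force"])
c=optics.get_image("side")["image"]; cv2.imwrite("pics/side2.png",c[:,:,::-1])
a=c[170:290,200:360,::-1]
cv2.imwrite("pics/c2.png",cv2.resize(a,None,fx=5,fy=5,interpolation=cv2.INTER_CUBIC))
E
```

```text
2.95 [ 0.43649369 -0.03230225  0.03382186] [-3.13012407  0.908213    1.16430149]
```

View pics/c2.png

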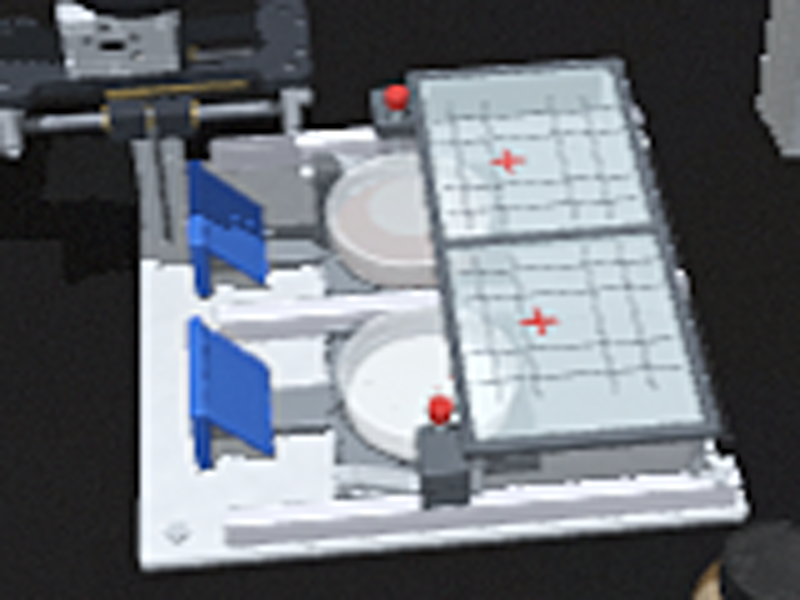

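Force x is about -3 N at TCP x=0.4365, which fits first contact and matches the predicted pad face. Pushing 72 mm smoothly.

Emit:
arm_command(plan=[[[0,0.067,0,0,0,0],[0,0.067,0,0,0,0],[0,0.067,0,0,0,0],[0,0.067,0,0,0,0],[0,0.067,0,0,0,0],[0,0.067,0,0,0,0],[0,0.067,0,0,0,0],[0,0.067,0,0,0,0],[0,0.067,0,0,0,0],[0,0,0,0,0,0]]])

```text
time: 4.0
tool_pos: [0.5077, -0.0419, 0.0336]
eef_rot: [[0.134, 0.991, -0.003], [0.991, -0.134, 0.001], [0.0, -0.003, -1.0]]
contact_force: [-5.4, 0.3, 3.7]
opening: 0.0004
```

Emit:
arm_command(plan=[[[0,0.033,0,0,0,0],[0,0.033,0,0,0,0],[0,0,0,0,0,0],[0,0,0,0,0,0]]])

```text
time: 4.4
tool_pos: [0.5149, -0.0428, 0.0336]
eef_rot: [[0.134, 0.991, -0.003], [0.991, -0.134, 0.0], [0.0, -0.003, -1.0]]
contact_force: [-4.7, 0.7, 3.4]
opening: 0.0007
```

```bash
python3 - <<'E'
import cv2
from rig import monitor, optics
s=monitor.get_state(); print(s["time"],s["tool_pos"],s["contact_force"])
c=optics.get_image("side")["image"]; cv2.imwrite("pics/side3.png",c[:,:,::-1])
a=c[170:290,200:360,::-1]
cv2.imwrite("pics/c3.png",cv2.resize(a,None,fx=5,fy=5,interpolation=cv2.INTER_CUBIC))
E
```

```text
4.4 [ 0.51490333 -0.04282532  0.03356779] [-4.73585885  0.65235821  3.42670157]
```

View pics/c3.png

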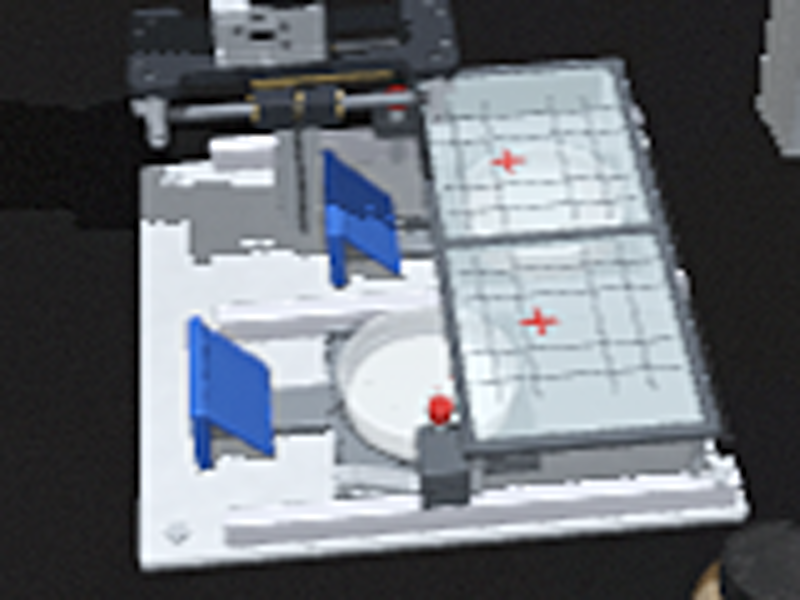

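The pad has travelled about 80 mm and the pink dish is now under the glass. There's no force rise yet, so I'll go on in small steps until the stop is felt.

Emit:
arm_command(plan=[[[0,0.017,0,0,0,0],[0,0.017,0,0,0,0],[0,0,0,0,0,0],[0,0,0,0,0,0]]])

```text
time: 4.85
tool_pos: [0.5188, -0.0434, 0.0336]
eef_rot: [[0.134, 0.991, -0.003], [0.991, -0.134, 0.0], [0.0, -0.003, -1.0]]
contact_force: [-5.8, 0.5, 2.8]
opening: 0.0004
```

Emit:
arm_command(plan=[[[0,0.017,0,0,0,0],[0,0,0,0,0,0],[0,0,0,0,0,0]]])

```text
time: 5.15
tool_pos: [0.5208, -0.0436, 0.0336]
eef_rot: [[0.134, 0.991, -0.003], [0.991, -0.134, 0.001], [0.0, -0.003, -1.0]]
contact_force: [-6.0, 1.1, 4.0]
opening: 0.0006
```

Emit:
arm_command(plan=[[[0,0.017,0,0,0,0],[0,0,0,0,0,0],[0,0,0,0,0,0]]])

```text
time: 5.45
tool_pos: [0.5228, -0.0439, 0.0336]
eef_rot: [[0.134, 0.991, -0.003], [0.991, -0.134, 0.001], [0.0, -0.003, -1.0]]
contact_force: [-6.2, 1.5, 3.7]
opening: 0.0007
```

```bash
python3 - <<'E'
import cv2
from rig import monitor, optics
s=monitor.get_state(); print(s["time"],s["tool_pos"],s["contact_force"])
c=optics.get_image("side")["image"]; cv2.imwrite("pics/side4.png",c[:,:,::-1])
from h import *
D=pickle.load(open("d0.pkl","rb"))["side"]
# bottom-right lower corner of pad edge, by blue mask: lowest blue pixel of the far pad
for n in ("side2","side3","side4"):
    im=cv2.cvtColor(cv2.imread(f"pics/{n}.png"),cv2.COLOR_BGR2HSV); m=cv2.inRange(im,(105,150,60),(125,255,255)); m[230:]=0; m[:,:235]=0; m[:,300:]=0
    y,x=np.nonzero(m); yy=y.max(); p=(x[y>=yy-1].mean(),yy); print(n,p,plane(D,p,.014), x.min())
E
```

```text
5.45 [ 0.52280228 -0.04389481  0.03360069] [-6.2226207   1.545356    3.67540447]
side2 (np.float64(240.2), np.int64(228)) [ 0.4503689  -0.06560811  0.014     ] 238
side3 (np.float64(267.2), np.int64(226)) [ 0.52895672 -0.07660333  0.014     ] 265
side4 (np.float64(269.5), np.int64(226)) [ 0.53552822 -0.07823559  0.014     ] 268
```

Image and TCP both put travel at about 86–88 mm. A little more, in 1 mm steps, to feel the stop.

Emit:
arm_command(plan=[[[0,0.01,0,0,0,0],[0,0,0,0,0,0],[0,0,0,0,0,0]]])

```text
time: 5.8
tool_pos: [0.5236, -0.044, 0.0336]
eef_rot: [[0.134, 0.991, -0.004], [0.991, -0.134, 0.001], [0.0, -0.004, -1.0]]
contact_force: [-5.9, 0.7, 3.8]
opening: 0.0004
```

Emit:
arm_command(plan=[[[0,0.01,0,0,0,0],[0,0,0,0,0,0],[0,0,0,0,0,0]]])

```text
time: 6.1
tool_pos: [0.5236, -0.044, 0.0336]
eef_rot: [[0.134, 0.991, -0.007], [0.991, -0.134, 0.001], [-0.0, -0.007, -1.0]]
contact_force: [-9.4, 1.4, 7.1]
opening: 0.0005
```

The end stop is felt: the TCP stopped at 0.5236 and the force rose only to 9.4 N. Letting go by backing off straight.

Emit:
arm_command(plan=[[[0,-0.3,0,0,0,0],[0,-0.3,0,0,0,0],[0,-0.3,0,0,0,0],[0,-0.2,0,0,0,0],[0,0,0,0,0,0],[0,0,0,0,0,0],[0,0,0,0,0,0],[0,0,0,0,0,0],[0,0,0,0,0,0],[0,0,0,0,0,0]]])

```text
time: 7.1
tool_pos: [0.3965, -0.0269, 0.0338]
eef_rot: [[0.134, 0.991, -0.0], [0.991, -0.134, 0.0], [0.0, -0.0, -1.0]]
contact_force: [-0.9, -0.6, -0.2]
opening: 0.0004
```

```bash
python3 - <<'E'
from rig import monitor, optics
from h import *
s=monitor.get_state(); print(s["time"],s["tool_pos"],s["contact_force"])
d=optics.get_image("side")
c=d["image"]; cv2.imwrite("pics/side5.png",c[:,:,::-1])
cv2.imwrite("pics/c5.png",cv2.resize(c[170:290,200:360,::-1],None,fx=5,fy=5,interpolation=cv2.INTER_CUBIC))
for n in ("side2","side5"):
    im=cv2.cvtColor(cv2.imread(f"pics/{n}.png"),cv2.COLOR_BGR2HSV); m=cv2.inRange(im,(105,150,60),(125,255,255)); m[230:]=0; m[:,:235]=0; m[:,300:]=0
    y,x=np.nonzero(m); yy=y.max(); p=(x[y>=yy-1].mean(),yy); print(n,p,plane(d,p,.014), x.min())
E
```

```text
7.1 [ 0.39645423 -0.02693662  0.03379668] [-0.90369513 -0.61134972 -0.2273676 ]
side2 (np.float64(240.2), np.int64(228)) [ 0.4503689  -0.06560811  0.014     ] 238
side5 (np.float64(259.5), np.int64(227)) [ 0.50615839 -0.07520794  0.014     ] 257
```

View pics/c5.png

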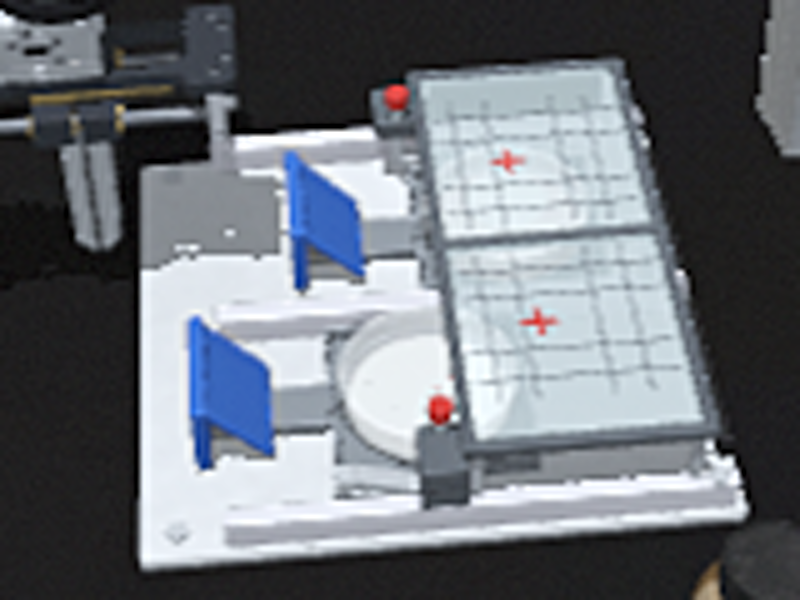

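The left pad rests about 57–60 mm from home, the red cap is at its original pixel (397,97), so the pin is down, and the right shuttle hasn't moved. I'll wait a little and recheck that it holds.

Emit:
arm_command(plan=[[[0,0,-0.3,0,0,0],[0,0,-0.3,0,0,0],[0,0,0,0,0,0],[0,0,0,0,0,0],[0,0,0,0,0,0],[0,0,0,0,0,0],[0,0,0,0,0,0],[0,0,0,0,0,0]]])

```text
time: 7.95
tool_pos: [0.3955, -0.0268, 0.1051]
eef_rot: [[0.134, 0.991, -0.002], [0.991, -0.134, 0.0], [0.0, -0.002, -1.0]]
contact_force: [-1.1, 0.4, 0.3]
opening: 0.0002
```

```bash
python3 - <<'E'
from rig import monitor, optics, r
from h import *
d=optics.get_image("side"); s=monitor.get_state(); print(s["time"],s["tool_pos"],s["contact_force"])
cv2.imwrite("pics/side6.png",d["image"][:,:,::-1])
X=[]
for n in ("side0","side5","side6"):
    im=cv2.cvtColor(cv2.imread(f"pics/{n}.png"),cv2.COLOR_BGR2HSV); m=cv2.inRange(im,(105,150,60),(125,255,255)); m[270:]=0; m[:195]=0; m[:,:232]=0; m[:,300:]=0
    L=m[:230,:]; R=m[233:,:]
    red=cv2.inRange(im,(0,150,120),(6,255,255)); cap=cv2.moments(red[180:195,270:290])
    print(n,[cv2.boundingRect(q) for q in (L,R)],cap["m10"]/cap["m00"]+270,cap["m01"]/cap["m00"]+180)
E
```

```text
8.0 [ 0.39567002 -0.02675707  0.10529354] [-0.31249004 -0.11968339  0.18532125]
side0 [(236, 202, 17, 27), (238, 1, 17, 30)] 278.7647058823529 188.94117647058823
side5 [(257, 201, 16, 27), (238, 1, 17, 30)] 278.7647058823529 188.94117647058823
side6 [(257, 201, 16, 27), (238, 1, 17, 30)] 278.7647058823529 188.94117647058823
```

The shuttle is holding steady, the pin cap is at its start pixel, and the right pad is unchanged. Handing in.

```bash
python3 -c "
from rig import r
print(r.finish_job())"
```

```text
the job is handed in; nothing more can be done
None
```

I pushed the left shuttle, which carries the pink dish, to its end stop with closed fingers. The stop showed when the tool stopped advancing; the highest force I read was about 12 N, against the 45 N limit. I then backed straight off and the shuttle sprang back and was caught.

My last checks on the side camera, before handing in at about 8 s of robot time:
- **Left shuttle:** the pad sits about 57 mm from its home position by a rough pixel measurement good to about 3 mm. That fits the 60 mm catch position, and two pictures 0.9 s apart were the same.
- **Stop pin:** the left red cap is at exactly its starting pixel, so the pin is down.
- **Right shuttle:** its pad has not moved.
- **Arm:** the fingers are clear of everything, and the force reading is about zero.

No check failed. I did not measure how well the pink dish is centred in its tray, because it is under the glass. I also did not measure the surrounding objects, but the arm stayed away from them.

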